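# Load the open-ended serving tray by sliding

### The job

Load the serving tray through its open end by sliding, never picking anything up: the small carton that lies flat goes home into the far right-hand corner (as seen looking in through the open end), lengthwise and squarely against the end wall and the right-hand wall, and the white bowl and the upturned clay saucer go into the room left beside it, so that all three rest flat on the tray's floor, wholly inside it. Leave the other things on the worktop where they are.

Things in the scene. Friction and masses are not known exactly. Their poses are not given: they have to be found in the camera images.
- tray: Fixed wooden tray, open at one end. Origin on the worktop under the middle of its floor; x axis from open end to end wall, y to the left wall (seen looking in), z up. Floor: x -95 to +95, y -98 to +98 mm, 4 mm above the worktop, with a slope up to it at x -128 to -95. Walls on three sides 36 mm high, 7 mm thick; low handle outside the end wall. Carton in its corner: centre at x 45, y -65 mm.
- carton_center (a point): Centre of the small dark carton that lies flat on its large face: 100 mm long, 66 mm wide, 35 mm high, 0.08 kg. This frame's z axis lies level along its 100 mm length, its y axis level across the 66 mm width. It slides; the centre is 17.5 mm over what it lies on. Mind: left of world y = -0.20 m the worktop's front edge is at x = 0.385 m.
- carton: The same carton, with its origin in the middle of one 66 x 35 mm end, z axis level along its length, y axis level across its width.
- bowl_center (a point): Centre (22 mm up) of the white bowl: standing upright, 100 mm across the rim, 44 mm high, hollow, foot about 62 mm across, inner floor 8 mm up and about 50 mm across, 0.1 kg. z up.
- saucer_center (a point): Centre (13.5 mm up) of the small brown clay saucer lying upside down: solid, round, 63 mm across at its foot, narrowing upward, 27 mm high, 0.09 kg. z up. Mind: a fixed tall yellow cutting board stands on edge at the back, from about world x = 0.61 m, y = -0.15 m away from the robot, and a microwave front at x = 0.64 m left of it.
- spoon_center (a point): Bystander: teaspoon lying flat, 130 x 26 x 11 mm; its centre.
- shaker_center (a point): Bystander: salt shaker, 44 mm across, 90 mm high, upright; point 40 mm up on its axis.
- spice_jar_center (a point): Bystander: spice jar with white lid, 47 mm across, 98 mm high, upright; point 40 mm up on its axis.
- small_jar_center (a point): Bystander: small jar with white lid, 43 mm across, 76 mm high, upright; point 40 mm up on its axis.
Things that resemble listed ones, but are neither listed nor needed, are in the scene too. Leave any turquoise look-alike of the part that bears saucer_center alone.

How it is judged:
At the end, for the whole second after the job is handed in: Carton flat in the far right-hand corner, within 9 mm of end and right walls, square within 0.06 rad; bowl upright and saucer flat on the tray floor, both wholly inside (edges at most a few mm over the open edge); all at rest (x of carton_center in the frame of tray between 0.037 and 0.055 m and y of carton_center in the frame of tray between -0.075 and -0.056 m and z of carton_center in the frame of tray between 0.01 and 0.028 m and angle between the z axis of carton and the x axis of tray, either way round below 0.06 rad and x of bowl_center in the frame of tray between -0.048 and 0.05 m and y of bowl_center in the frame of tray between -0.054 and 0.054 m and z of bowl_center in the frame of tray between 0.018 and 0.034 m and angle between each of bowl_center, saucer_center's own z axis and vertical below 0.1 rad and x of saucer_center in the frame of tray between -0.068 and 0.07 m and y of saucer_center in the frame of tray between -0.072 and 0.072 m and z of saucer_center in the frame of tray between 0.01 and 0.025 m and linear speed of each of carton, white_bowl, saucer below 0.02 m/s); the robot touches nothing.
It fails at once if carton, bowl or saucer picked up (centre more than 60 mm above the worktop) (height (world z) of any of carton_center, bowl_center, saucer_center above 0.06 m).
It fails at once if a bystander shifted more than 40 mm (distance of any of spoon_center, shaker_center, spice_jar_center, small_jar_center from where it was at the start of the episode above 0.04 m).
It fails at once if a standing bystander knocked over (angle between any of shaker_center, spice_jar_center, small_jar_center's own z axis and vertical above 0.5 rad).
It also fails if it takes over 72 s, if anything falls off the work surface, if the arm or the gripper's body presses on something with over 40 N, if the wrist force passes 120 N, or if a joint passes its speed limit or range.

### The arm

A 7-joint arm with a two-finger parallel gripper is mounted at the origin on a cart in front of the work surface, level with it; the furniture and walls round the work are solid. World frame = base frame: x ahead of the robot, y to its left, z up, the work surface at z = 0. Lengths are in m, angles in rad, forces in N, time in s.
With the tool pointing down it reaches from about 0.425 to 0.925 m from the base axis. Payload 6.8 kg.
Tool frame: the origin (TCP) lies on the centre line of the jaws, within the pads' length; the fingertips stand 11 mm ahead of it and the grasp point (between the pads) lies 8 mm behind it (tips_ahead is the distance from the TCP to the fingertips, in m); z points along the fingers, y is the line along which they close (so a half turn about z gives the same grasp; the last joint's range is limited). The gripper opens to 85 mm and grips with 20 to 120 N. Pads are 22 mm wide; open, the fingers measure 114 mm over their backs; the gripper's body (76 mm by 85 mm) begins 54 mm behind the grasp point. The pads swing forward as they close: fully open they stand 13 mm farther back than shut.
Start: joints at [-1.328, 0.477, 0.022, 1.555, -0.011, 1.109, -0.083], TCP at [0.232, 0.634, 0.242] pointing down, gripper open.
Joint ranges: [-2.96, 2.96], [-0.34, 2.1], [-1.41, 1.46], [0.24, 2.44], [-1.37, 4.51], [0.17, 1.92], [-2.96, 2.96]. Speed limits (rad/s): [2.39, 2.39, 3.14, 3.14, 3.14, 3.14, 3.14].

### API

Orientations are given as a unit quaternion [w, x, y, z].
In Python, from plant import get_state, capture, sign_off, tips_ahead gives the robot as it stands.
- The arm moves only by the tool step_arm, never from a script. Its arguments are lists of equal length, an entry for each row: "slide": the shift along the tool's x, y, z in m, a list of three; "spin": the turn about the tool's z in degrees. A call has 1 to 10 rows; each row shifts and turns the commanded pose from where the row before left it, along the tool's axes as they then stand; what a row does not reach is not made up. A row lasts 1/10 s, in which the tool goes at most 50 mm and 8.59 degrees, less where a joint would pass 70% of its speed; a pose out of reach is approached as far as the arm can. A call with a gripper value outside its range is refused whole. "gripper" is the closure, from -1 (fully open) to 1 (shut), set as the call begins (left out, the last holds). The fingers move at their own pace and stop on an object; "grip_force" is the grip in N (left out, the last holds). Time passes only in rows, so rows that do not move let the fingers close. It gives the time, the measured TCP pose, the force, the opening and the grip force at its end, in the units of the state.
- get_state(): the state, without advancing time (a new reading comes with each control period).
- capture(name): name is "scene" or "side" or "wrist"; returns a dict with "img" (420x560x3 uint8, blue, green, red), "z_map" (420x560 float32, m along the optical axis (not along the pixel's ray), 0 where there is no reading), "K" (3x3 intrinsics, pixels), "view" (4x4, takes a point from world to camera coordinates). Camera axes: x right, y down, z forward; pixel columns grow to the right and rows downward; lengths in m; the calibration is good to about 2 mm. A picture is of the moment at which its call begins.
- sign_off(): hands the job in; it is judged then, once.
The state is a dict: "t": time; "qpos": joint angles; "joint_vel": joint speeds; "tau": joint torques, N m; "ee_pos": TCP position; "ee_rot": TCP orientation; "contact_force": force on the tool from outside, world axes, zero at the start; "ft_torque": the same for the moment, N m; "grip_width": finger opening in m; "finger_force": force on a finger pad.
Only numpy, scipy, OpenCV 4.12 (cv2) and the standard library are available. Lean on these libraries where they do the work, as an engineer would, in place of code of your own. Each camera call takes 0.05 s, during which the arm holds its last target. There are 200 camera calls.

## Working session

There is one attempt and no reset: what is moved stays moved. The work goes in short steps, Python scripts to look and compute and a tool call to move; the robot and the scene stay as the last step left them, time stands still between calls to the robot, and variables do not carry over. Pictures are saved under pics/ and viewed, at most 10 in all, crops included, and the job is handed in when it is done.

Besides the shell and the picture viewer there is one more tool, called as name([rows], argument=value, ...), one row to a line, values as JSON. step_arm: Moves the arm, as the interface text tells. Its arguments: {"type":"object","properties":{"slide":{"type":"array"},"spin":{"type":"array"},"gripper":{"type":"number"},"grip_force":{"type":"number"}},"required":["slide","spin"]}

```bash
mkdir -p pics; cat > h.py <<'E'
import numpy as np, cv2
from plant import get_state, capture, sign_off
def cap(n):
    c=capture(n); np.savez(f'{n}.npz',**c); return c
def ray(c,u,v,z):
    R=c['view'][:3,:3];t=c['view'][:3,3];o=-R.T@t
    d=R.T@np.linalg.inv(c['K'])@np.array([u,v,1.]); return o+d*(z-o[2])/d[2]
def pts(c):
    z=c['z_map'];h,w=z.shape;u,v=np.meshgrid(np.arange(w),np.arange(h))
    K=c['K'];P=np.stack([(u-K[0,2])/K[0,0]*z,(v-K[1,2])/K[1,1]*z,z],-1)
    R=c['view'][:3,:3];t=c['view'][:3,3]; return (P-t)@R
E
python3 - <<'E'
from h import *
for n in('scene','side'):
    c=cap(n);cv2.imwrite(f'pics/{n}0.png',c['img']);print(np.linalg.inv(c['view'])[:3,3])
print(get_state())
E
```

```text
[-0.89743315 -0.31560867  0.90334669]
[0.47151937 1.33254881 0.72933864]
{'t': 0.1, 'qpos': array([-1.32811156,  0.47772466,  0.02233498,  1.55631098, -0.01150984,
        1.10930172, -0.08314177]), 'joint_vel': array([ 0.00101485, -0.00350483, -0.00176572, -0.00285969,  0.00183375,
        0.00227339, -0.00014929]), 'tau': array([ 4.62753349e-03, -5.97756958e+01,  1.61390204e+00, -2.81957710e+01,
        1.29130011e-02,  4.89252867e-03, -3.79998539e-05]), 'ee_pos': array([0.23178322, 0.63342823, 0.24143549]), 'ee_rot': array([-8.90903337e-05,  1.74503757e-01,  9.84656176e-01, -8.03481469e-04]), 'contact_force': array([0.50702193, 0.80395944, 0.24641547]), 'ft_torque': array([ 0.00533437,  0.06511703, -0.01140609]), 'finger_force': 0.0, 'grip_width': 0.085653793899951}
```

View pics/scene0.png

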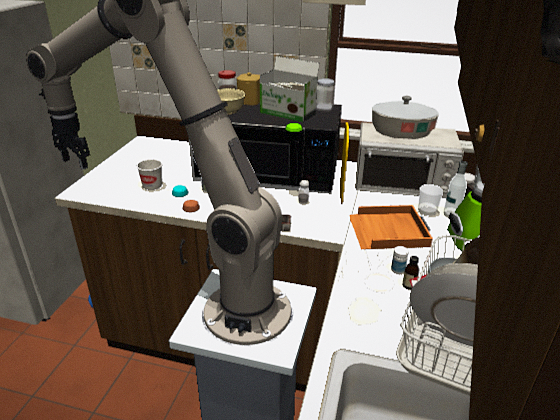

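View pics/side0.png

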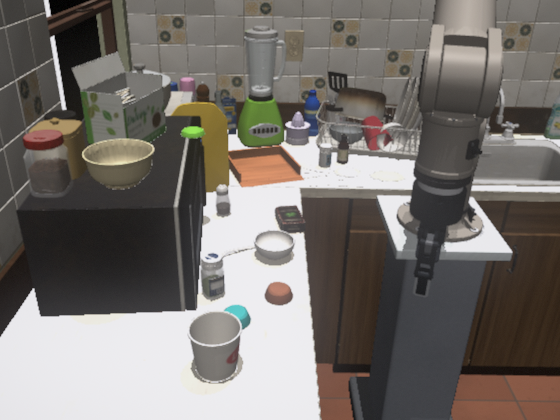

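The scene shows the tray at (392,227) and the saucer at (191,206), with a turquoise look-alike at (180,190). In the side view the dark carton is at (290,217), the bowl at (275,246), the saucer at (278,292), the shaker at (212,275), the small jar at (223,200), the spoon at (237,250) and the tray at (265,165).

```bash
python3 - <<'E'
from h import *
s=dict(np.load('side.npz'));P=pts(s)
for n,u,v in [('carton',290,215),('bowl',275,246),('sauc',278,290),('turq',236,316),('shaker',212,262),('small',223,190),('spoon',237,250),('pot',215,330),('trayfl',265,165)]: print(n,P[v,u].round(3))
q=dict(np.load('scene.npz'));Q=pts(q)
for n in('scene','side'):
    c=q if n=='scene' else s; W=Q if n=='scene' else P
    hsv=cv2.cvtColor(c['img'],cv2.COLOR_BGR2HSV);h,sa,v=cv2.split(hsv)
    m=(h<18)&(sa>120)&(v>60)&(W[...,2]>-.01)&(W[...,2]<.08)&(W[...,1]<-.15)&(W[...,0]>.3)
    p=W[m];print(n,len(p))
    for lo,hi in((0.0,.01),(.03,.042)):
        k=p[(p[:,2]>lo)&(p[:,2]<hi)];print(lo,len(k),k.min(0).round(3),k.max(0).round(3), cv2.minAreaRect(k[:,:2].astype(np.float32)))
    # plot top-down
    im=np.full((560,800,3),255,np.uint8)
    k=(W[...,2]>-.02)&(W[...,2]<.12)&(W[...,0]>.3)&(W[...,0]<1)
    for (x,y,z),col in zip(W[k],c['img'][k]):
        a,b=int(400-y*700),int(560-(x-.3)*800*.875)
        if 0<=a<800 and 0<=b<560: cv2.circle(im,(a,b),1,col.tolist(),-1)
    cv2.imwrite(f'pics/top_{n}.png',im)
big=cv2.resize(s['img'][140:340,190:350],None,fx=3.5,fy=3,interpolation=cv2.INTER_CUBIC)
top=cv2.imread('pics/top_side.png')
cv2.imwrite('pics/crop.png',big)
E
```

```text
carton [0.42  0.047 0.033]
bowl [0.46  0.172 0.011]
sauc [0.453 0.377 0.026]
turq [0.539 0.467 0.025]
shaker [0.594 0.378 0.096]
small [ 0.605 -0.002  0.081]
spoon [0.555 0.188 0.007]
pot [0.573 0.538 0.049]
trayfl [ 0.495 -0.358  0.005]
scene 2746
0.0 1689 [ 0.375 -0.472  0.   ] [ 0.635 -0.198  0.01 ] ((0.5037475824356079, -0.3320979177951813), (0.21781249344348907, 0.2234162539243698), 19.240297317504883)
0.03 328 [ 0.38  -0.471  0.03 ] [ 0.639 -0.226  0.041] ((0.5093774199485779, -0.3500268757343292), (0.22329027950763702, 0.1965809315443039), 18.885690689086914)
side 1540
0.0 1124 [ 0.375 -0.558  0.   ] [ 0.617 -0.205  0.008] ((0.5091489553451538, -0.37829530239105225), (0.2033987045288086, 0.31608864665031433), 15.433731079101562)
0.03 66 [ 0.4   -0.469  0.03 ] [ 0.623 -0.225  0.037] ((0.511743426322937, -0.35037434101104736), (0.20836083590984344, 0.19616198539733887), 19.565513610839844)
```

View pics/top_side.png

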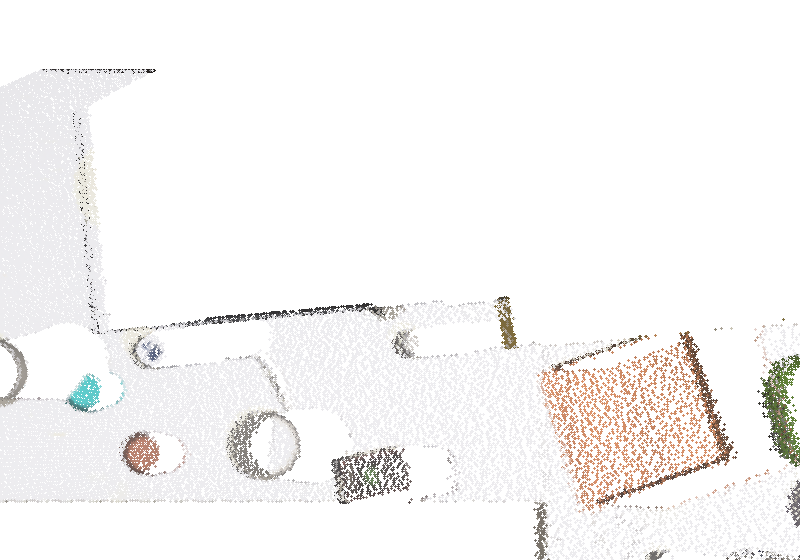

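View pics/crop.png

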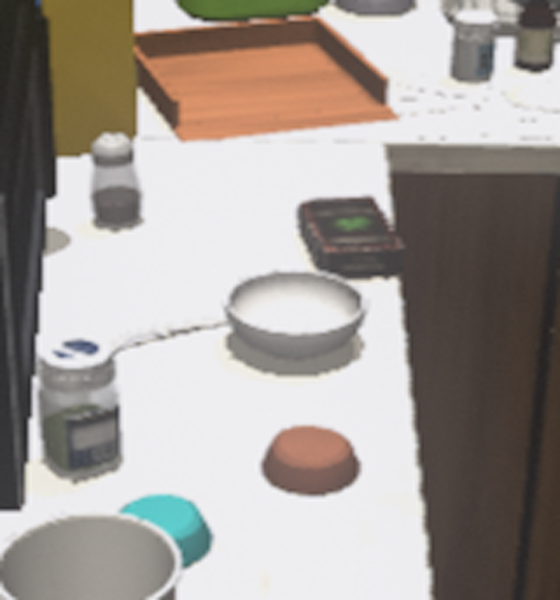

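The crop confirms the picks: the dark carton at (350,235), the white bowl at (295,315) and the brown saucer at (310,460). The turquoise look-alike at (170,530) and the pot stay put. In the top-down plot the tray opens toward +y and is turned by about 19°. Next come precise fits.

```bash
cat >> h.py <<'E'
T0=np.array([0.510,-0.3467]);TH=np.radians(19.2)   # tray origin; y axis heading
EX=np.array([np.sin(TH),-np.cos(TH)]);EY=np.array([np.cos(TH),np.sin(TH)])
def t2w(x,y): return T0+x/1000*EX+y/1000*EY
def w2t(p): d=np.asarray(p)[:2]-T0; return np.array([d@EX,d@EY])*1000
def go(targets,p=None,head=None):
    """targets: list of (x,y,z,heading deg of tool y); prints slide per leg and spin"""
    s=get_state(); 
    if p is None:
        p=s['ee_pos'];w,a,b,c=s['ee_rot'];head=np.degrees(np.arctan2(w*w-a*a+b*b-c*c,2*(a*b-w*c)))
        print('now',p.round(4),'head',round(head,1),'t',s['t'])
    for x,y,z,h in targets:
        dh=(head-h+90)%180-90; H=np.radians(head)
        ty=np.array([np.cos(H),np.sin(H)]);tx=np.array([-ty[1],ty[0]])
        d=np.array([x-p[0],y-p[1]]); print('slide(old axes)',(d@tx).round(4),(d@ty).round(4),round(p[2]-z,4),'spin',round(dh,1))
        p=np.array([x,y,z]);head=head-dh
        H=np.radians(head);ty=np.array([np.cos(H),np.sin(H)]);tx=np.array([-ty[1],ty[0]])
        print('   (new axes)',(d@tx).round(4),(d@ty).round(4))
E
python3 - <<'E'
from h import *
from plant import tips_ahead
print(tips_ahead)
s=dict(np.load('side.npz'));P=pts(s);hsv=cv2.cvtColor(s['img'],cv2.COLOR_BGR2HSV)
def box(x0,x1,y0,y1,z0,z1): return (P[...,0]>x0)&(P[...,0]<x1)&(P[...,1]>y0)&(P[...,1]<y1)&(P[...,2]>z0)&(P[...,2]<z1)
k=P[box(.37,.5,-.03,.11,.031,.05)];print('carton',len(k),k[:,2].mean(),cv2.minAreaRect(k[:,:2].astype(np.float32)))
def circ(k):
    A=np.c_[2*k[:,:2],np.ones(len(k))];r=np.linalg.lstsq(A,(k[:,:2]**2).sum(1),rcond=None)[0];return r[:2].round(4),np.sqrt(r[2]+r[0]**2+r[1]**2).round(4)
k=P[box(.38,.54,.1,.27,.040,.05)];print('bowl',len(k),circ(k))
k=P[box(.38,.54,.3,.45,.02,.035)];print('saucer',len(k),cv2.minEnclosingCircle(k[:,:2].astype(np.float32)),k[:,2].max())
k=P[box(.55,.7,-.06,.06,.02,.1)];print('shaker',k.min(0),k.max(0))
k=P[box(.5,.62,.1,.3,.004,.02)];print('spoon',k.min(0),k.max(0))
# the tray: fit lines
T=P
m=(hsv[...,0]<18)&(hsv[...,1]>120)&box(.37,.66,-.5,-.18,-.01,.05)
k=P[m];L=np.array([w2t(p) for p in k]);
hi=(k[:,2]>.028)
print('hi tray-frame ranges',np.percentile(L[hi],[1,50,99],axis=0).round(1))
sel=hi&(L[:,0]>80);print('end wall slope',np.degrees(np.arctan(np.polyfit(L[sel,1],L[sel,0],1)[0])),sel.sum())
sel=hi&(L[:,1]<-85)&(L[:,0]<85);print('right wall',np.polyfit(L[sel,0],L[sel,1],1),sel.sum())
Q=dict(np.load('scene.npz'));
for u,v in((356,214),(432,244),(432,240),(399,206)): pass
go([(0.427,0.047,0.15,10)])
E
```

```text
0.011
carton 235 0.032540600726927556 ((0.4229802191257477, 0.04187881946563721), (0.060852304100990295, 0.10103043913841248), 10.338295936584473)
bowl 110 (array([0.4637, 0.196 ]), np.float64(0.0487))
saucer 313 ((0.4844270944595337, 0.40427958965301514), 0.07140181213617325) 0.028051309548424785
shaker [ 0.58921409 -0.02514383  0.02022696] [0.66502778 0.05965625 0.0988903 ]
spoon [0.5001385  0.17319745 0.00402677] [0.59894741 0.26457001 0.01996169]
hi tray-frame ranges [[ -92.6 -103.7]
 [  40.5   71.5]
 [  99.5  104. ]]
end wall slope 0.5505496123283041 26
right wall [ 1.16903349e-02 -1.02260131e+02] 12
now [0.2318 0.6334 0.2414] head 69.9 t 0.1
slide(old axes) -0.3849 -0.4836 0.0914 spin 59.9
   (new axes) -0.6114 0.0904
```

step_arm([
  [-0.0278, -0.0348, 0.006],
  [-0.0278, -0.0348, 0.006],
  [-0.0278, -0.0348, 0.006],
  [-0.0278, -0.0348, 0.006],
  [-0.0278, -0.0348, 0.006],
  [-0.0278, -0.0348, 0.006],
  [-0.0278, -0.0348, 0.006],
  [-0.0278, -0.0348, 0.006],
  [-0.0278, -0.0348, 0.006],
  [-0.0278, -0.0348, 0.006],
], spin=[0, 0, 0, 0, 0, 0, 0, 0, 0, 0], gripper=-1, grip_force=20)

```text
t: 1.1
ee_pos: [0.3735, 0.2097, 0.182]
ee_rot: [-0.0, 0.174, 0.985, 0.0]
contact_force: [0.5, 0.1, 0.8]
grip_width: 0.0855
finger_force: 0.0
```

step_arm([
  [-0.0278, -0.0348, 0.006],
  [-0.0278, -0.0348, 0.006],
  [-0.0278, -0.0348, 0.006],
  [-0.0278, -0.0348, 0.006],
  [0, 0, 0],
  [0, 0, 0],
  [0, 0, 0],
  [0, 0, 0],
  [0, 0, 0],
  [0, 0, 0],
], spin=[0, 0, 0, 8, 8, 8, 8, 8, 8, 8])

```text
t: 2.1
ee_pos: [0.4297, 0.0426, 0.1581]
ee_rot: [-0.0, 0.619, 0.786, -0.0]
contact_force: [-0.7, 0.3, -0.4]
grip_width: 0.0853
finger_force: 0.0
```

step_arm([
  [0, 0, 0],
  [0, 0, 0],
], spin=[4, 0])

```text
t: 2.3
ee_pos: [0.4298, 0.0427, 0.1581]
ee_rot: [-0.0, 0.644, 0.765, -0.0]
contact_force: [-0.2, 0.8, 0.3]
grip_width: 0.0854
finger_force: 0.0
```

```bash
python3 - <<'E'
from h import *
go([(0.427,0.042,0.06,10.3),(0.427,0.042,0.025,10.3)])
c=cap('wrist');cv2.imwrite('pics/w1.png',c['img'])
E
```

```text
now [0.4298 0.0427 0.1581] head 9.9 t 2.3
slide(old axes) -0.0002 -0.0028 0.0981 spin -0.4
   (new axes) -0.0002 -0.0028
slide(old axes) 0.0 0.0 0.035 spin 0.0
   (new axes) 0.0 0.0
```

View pics/w1.png

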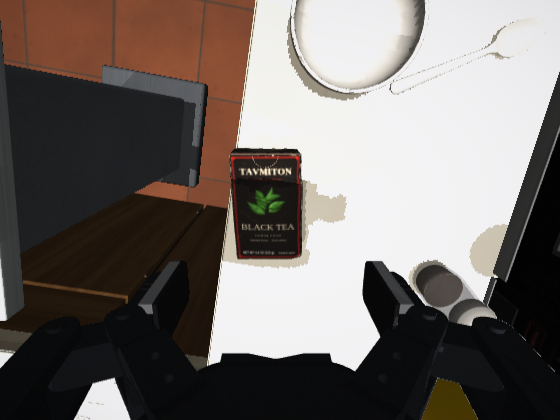

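The wrist picture shows the carton with its top at about (235–300, 152–258), centred within a few mm between the jaws, whose middle column is about 275. I'll fit it from the wrist depth, and the bowl as well.

```bash
python3 - <<'E'
from h import *
c=dict(np.load('wrist.npz'));P=pts(c)
m=(P[...,0]>.37)&(P[...,0]<.5)&(P[...,1]>-.03)&(P[...,1]<.11)&(P[...,2]>.03)&(P[...,2]<.045)
k=P[m];print(len(k),k[:,2].mean(),cv2.minAreaRect(k[:,:2].astype(np.float32)))
go([(0.427,0.042,0.06,10.3)])
E
```

```text
7339 0.033870243476215416 ((0.4241775870323181, 0.037161532789468765), (0.0631551593542099, 0.10137726366519928), 11.365188598632812)
now [0.4298 0.0427 0.1582] head 10.0 t 2.35
slide(old axes) -0.0002 -0.0029 0.0982 spin -0.3
   (new axes) -0.0002 -0.0029
```

step_arm([
  [0, -0.003, 0.03],
  [0, 0, 0.04],
  [0, 0, 0.03],
  [0, 0, 0.02],
  [0, 0, 0.014],
  [0, 0, 0.01],
  [0, 0, 0],
], spin=[-0.5, -0.5, 0, 0, 0, 0, 0])

```text
t: 3.05
ee_pos: [0.4264, 0.0419, 0.0134]
ee_rot: [-0.001, 0.636, 0.771, -0.001]
contact_force: [-0.5, -0.6, -0.1]
grip_width: 0.0857
finger_force: 0.0
```

step_arm([
  [0, 0, 0],
  [0, 0, 0],
  [0, 0, 0],
  [0, 0, 0],
  [0, 0, 0],
  [0, 0, 0],
], spin=[0, 0, 0, 0, 0, 0], gripper=1, grip_force=20)

```text
t: 3.65
ee_pos: [0.4276, 0.0423, 0.0149]
ee_rot: [0.0, 0.637, 0.771, 0.001]
contact_force: [-0.4, 0.4, 6.8]
grip_width: 0.0658
finger_force: 23.5
```

```bash
python3 - <<'E'
from h import *
for x in(-230,-150,-90,-20,30): print(x,t2w(x,-40).round(4),t2w(x,-20).round(4))
z=get_state()['ee_pos'][2]
go([(*t2w(-190,-10),z,19.2),(*t2w(-105,-35),z+.004,19.2),(*t2w(25,-42),z+.005,19.2)])
E
```

```text
-230 [ 0.3966 -0.1426] [ 0.4155 -0.1361]
-150 [ 0.4229 -0.2182] [ 0.4418 -0.2116]
-90 [ 0.4426 -0.2749] [ 0.4615 -0.2683]
-20 [ 0.4656 -0.341 ] [ 0.4845 -0.3344]
30 [ 0.4821 -0.3882] [ 0.501  -0.3816]
now [0.4276 0.0423 0.0149] head 10.9 t 3.65
slide(old axes) -0.211 -0.03 0.0 spin -8.3
   (new axes) -0.2045 -0.0601
slide(old axes) -0.085 -0.025 -0.004 spin 0.0
   (new axes) -0.085 -0.025
slide(old axes) -0.13 -0.007 -0.001 spin 0.0
   (new axes) -0.13 -0.007
```

step_arm([
  [-0.011, -0.002, -0.002],
  [-0.02, -0.003, 0],
  [-0.023, -0.003, 0],
  [-0.023, -0.003, 0],
  [-0.023, -0.003, 0],
  [-0.023, -0.003, 0],
  [-0.023, -0.003, 0],
  [-0.023, -0.003, 0],
  [-0.021, -0.003, -0.001],
  [-0.021, -0.003, -0.001],
], spin=[0, 0, 0, 0, 0, 0, 0, 0, -4.1, -4.2])

```text
t: 4.65
ee_pos: [0.4393, -0.1721, 0.0183]
ee_rot: [-0.0, 0.578, 0.816, -0.0]
contact_force: [0.4, -0.6, -1.5]
grip_width: 0.0655
finger_force: 22.6
```

step_arm([
  [-0.021, -0.006, -0.0015],
  [-0.021, -0.006, -0.0015],
  [-0.021, -0.006, 0],
  [-0.021, -0.006, 0],
  [-0.022, 0, 0],
  [-0.022, 0, 0],
  [-0.022, 0, 0],
  [-0.022, 0, 0],
  [-0.022, 0, 0],
  [-0.015, 0, 0],
], spin=[0, 0, 0, 0, 0, 0, 0, 0, 0, 0])

```text
t: 5.65
ee_pos: [0.4855, -0.3781, 0.0213]
ee_rot: [0.0, 0.58, 0.815, -0.0]
contact_force: [0.4, 0.5, -1.7]
grip_width: 0.0658
finger_force: 22.6
```

```bash
python3 - <<'E'
from h import *
s=get_state();print(w2t(s['ee_pos']),s['contact_force'],s['grip_width'])
z=s['ee_pos'][2]
go([(*t2w(25,-35),z,19.2)])
c=cap('scene');cv2.imwrite('pics/s2.png',cv2.resize(c['img'][180:300,300:460],None,fx=4,fy=4))
E
```

```text
[ 21.54514517 -33.47801008] [ 0.35276633  0.54031846 -1.70186605] 0.06576734014830134
now [ 0.4855 -0.3781  0.0213] head 19.1 t 5.65
slide(old axes) -0.0035 -0.0015 0.0 spin -0.1
   (new axes) -0.0035 -0.0015
```

View pics/s2.png

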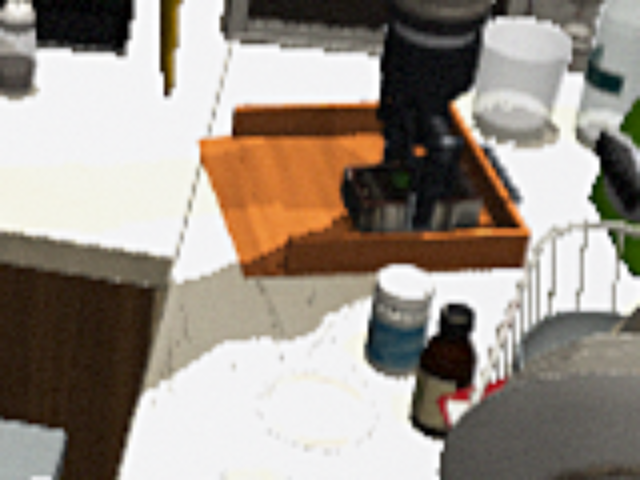

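The carton is in the tray, with its near end at about (365,195) and still gripped. Next I slide it to the end wall and release.

step_arm([
  [-0.008, 0, 0.001],
  [-0.008, 0, 0.001],
  [-0.004, 0, 0],
  [-0.003, 0, 0],
  [0, 0, 0],
], spin=[0, 0, 0, 0, 0])

```text
t: 6.2
ee_pos: [0.4931, -0.3957, 0.019]
ee_rot: [-0.002, 0.579, 0.815, 0.001]
contact_force: [-2.9, 4.0, 2.2]
grip_width: 0.066
finger_force: 23.1
```

step_arm([
  [0, 0, 0],
  [0, 0, 0],
  [0, 0, 0],
  [0, 0, 0],
  [0, 0, -0.02],
  [0, 0, -0.04],
  [0, 0.02, -0.02],
  [0, 0.035, 0],
], spin=[0, 0, 0, 0, 0, 0, 0, 0], gripper=-1)

```text
t: 7.0
ee_pos: [0.5452, -0.3831, 0.1035]
ee_rot: [0.003, 0.581, 0.814, -0.001]
contact_force: [0.5, -0.8, -0.2]
grip_width: 0.0852
finger_force: 0.0
```

step_arm([
  [0, 0, 0],
  [0, 0, 0],
  [0, 0, 0],
  [0, 0, 0],
  [0, 0, 0],
  [0, 0, 0],
  [0, 0, 0],
], spin=[0, 0, 0, 0, 0, 0, 0], gripper=1)

```text
t: 7.7
ee_pos: [0.5453, -0.3796, 0.0993]
ee_rot: [-0.0, 0.579, 0.815, -0.0]
contact_force: [0.6, -0.2, 0.2]
grip_width: 0.0001
finger_force: 0.0
```

```bash
python3 - <<'E'
from h import *
s=get_state();print(w2t(s['ee_pos']),s['ee_pos'],s['contact_force'],s['grip_width'])
for n in('wrist','scene'):
    c=cap(n);P=pts(c)
    L=(P[...,:2]-T0)@np.array([EX,EY]).T*1000
    m=(L[...,0]>-60)&(L[...,0]<92)&(L[...,1]>-95)&(L[...,1]<20)&(P[...,2]>.033)&(P[...,2]<.047)&(c['img'].max(2)<140)
    k=L[m].astype(np.float32);print(n,len(k));
    if len(k)>20:print(k.min(0),k.max(0),cv2.minAreaRect(k))
E
```

```text
[42.64230617 22.51800792] [ 0.54528911 -0.37956496  0.0992538 ] [ 0.60174    -0.15301523  0.16519737] 0.00013100806367501196
wrist 11478
[ -5.4192533 -63.074764 ] [91.97767    1.4461406] ((43.273956298828125, -30.796024322509766), (97.48982238769531, 64.38394165039062), 0.11076933145523071)
scene 319
[ -7.7846446 -68.602165 ] [91.1801     1.2622943] ((41.70439529418945, -33.698280334472656), (69.89198303222656, 98.91426849365234), 89.93580627441406)
```

step_arm([
  [0, 0.006, 0.03],
  [0, 0, 0.03],
  [0, 0, 0.015],
  [0, 0, 0.004],
  [0, -0.008, 0],
  [0, -0.008, 0],
  [0, -0.008, 0],
  [0, -0.008, 0],
  [0, -0.008, 0],
  [0, -0.006, 0],
], spin=[0, 0, 0, 0, 0, 0, 0, 0, 0, 0])

```text
t: 8.8
ee_pos: [0.5074, -0.3931, 0.021]
ee_rot: [0.001, 0.579, 0.815, 0.0]
contact_force: [0.9, 0.1, 1.0]
grip_width: -0.0
finger_force: 0.8
```

step_arm([
  [0, -0.002, 0],
  [0, 0, 0],
], spin=[0, 0])

```text
t: 9.0
ee_pos: [0.5056, -0.3935, 0.0204]
ee_rot: [0.0, 0.579, 0.815, -0.0]
contact_force: [1.2, 0.0, 0.3]
grip_width: -0.0001
finger_force: 0.2
```

step_arm([
  [0, -0.002, 0],
  [0, -0.002, 0],
  [0, -0.002, 0],
  [0, 0, 0],
], spin=[0, 0, 0, 0])

```text
t: 9.4
ee_pos: [0.5053, -0.3935, 0.0211]
ee_rot: [0.003, 0.578, 0.816, 0.002]
contact_force: [11.1, 1.5, -0.5]
grip_width: -0.0003
finger_force: 5.4
```

```bash
cat > chk.py <<'E'
from h import *
import sys
s=get_state();print(s['t'],w2t(s['ee_pos']),s['contact_force'])
for n in sys.argv[1:]:
    c=cap(n);P=pts(c)
    L=(P[...,:2]-T0)@np.array([EX,EY]).T*1000
    m=(L[...,0]>-60)&(L[...,0]<92)&(L[...,1]>-97)&(L[...,1]<20)&(P[...,2]>.033)&(P[...,2]<.047)&(c['img'].max(2)<140)
    k=L[m].astype(np.float32);print(n,len(k));
    if len(k)>20:print(k.min(0),k.max(0),cv2.minAreaRect(k))
E
python3 chk.py wrist
```

```text
9.4 [ 42.69068189 -19.81182976] [11.13174355  1.48749796 -0.4688932 ]
wrist 19021
[-57.89451  -96.998825] [77.00019   -5.0907493] ((12.765054702758789, -79.76607513427734), (132.90432739257812, 91.48455810546875), 37.24191665649414)
```

step_arm([
  [0, 0.01, 0],
  [0, 0.005, -0.02],
  [0, 0, -0.04],
  [0, 0, -0.04],
], spin=[0, 0, 0, 0])

```text
t: 9.85
ee_pos: [0.5133, -0.3894, 0.12]
ee_rot: [-0.002, 0.579, 0.815, -0.001]
contact_force: [0.4, 0.1, 1.5]
grip_width: -0.0004
finger_force: 0.0
```

```bash
python3 chk.py scene; python3 - <<'E'
from h import *
c=dict(np.load('scene.npz'));P=pts(c)
go([(0.4637,0.196,.121,19.2)])
E
```

```text
9.85 [ 41.39354806 -10.96809522] [0.39679609 0.09732649 1.46361422]
scene 311
[ -8.923363 -96.80006 ] [ 91.83794  -31.911476] ((41.26272964477539, -64.404541015625), (101.21112823486328, 62.54439163208008), 1.5285128355026245)
now [ 0.5164 -0.3924  0.1277] head 19.2 t 9.9
slide(old axes) 0.5731 0.1434 0.0067 spin -0.0
   (new axes) 0.573 0.1438
```

step_arm([
  [0.044, 0.011, 0],
  [0.044, 0.011, 0],
  [0.044, 0.011, 0],
  [0.044, 0.011, 0],
  [0.044, 0.011, 0],
  [0.044, 0.011, 0],
  [0.044, 0.011, 0],
  [0.044, 0.011, 0],
  [0.044, 0.011, 0],
  [0.044, 0.011, 0],
], spin=[0, 0, 0, 0, 0, 0, 0, 0, 0, 0])

```text
t: 10.9
ee_pos: [0.4726, 0.0629, 0.12]
ee_rot: [-0.0, 0.579, 0.815, -0.001]
contact_force: [0.5, 0.2, -0.4]
grip_width: 0.0002
finger_force: 0.0
```

step_arm([
  [0.044, 0.011, 0],
  [0.044, 0.011, 0],
  [0.044, 0.011, 0],
  [0, 0, 0],
], spin=[0, 0, 0, 0])

```text
t: 11.3
ee_pos: [0.46, 0.2041, 0.12]
ee_rot: [-0.001, 0.575, 0.818, 0.001]
contact_force: [-0.5, 0.5, 0.2]
grip_width: -0.0002
finger_force: 0.0
```

```bash
python3 - <<'E'
from h import *
c=cap('wrist');P=pts(c)
m=(P[...,0]>.38)&(P[...,0]<.54)&(P[...,1]>.1)&(P[...,1]<.27)&(P[...,2]>.040)&(P[...,2]<.05)
k=P[m];A=np.c_[2*k[:,:2],np.ones(len(k))];r=np.linalg.lstsq(A,(k[:,:2]**2).sum(1),rcond=None)[0];print(len(k),r[:2],np.sqrt(r[2]+r[0]**2+r[1]**2))
go([(.4637,.196,.024,19.2),(*t2w(-180,25),.024,19.2),(*t2w(-100,38),.028,19.2),(*t2w(42,43),.028,19.2)])
E
```

```text
1580 [0.46520443 0.19442904] 0.04800543243645677
now [0.4603 0.2002 0.1198] head 19.6 t 11.35
slide(old axes) -0.0051 0.0018 0.0958 spin 0.4
   (new axes) -0.0051 0.0018
slide(old axes) -0.3477 -0.1098 0.0 spin 0.0
   (new axes) -0.3477 -0.1098
slide(old axes) -0.08 0.013 -0.004 spin 0.0
   (new axes) -0.08 0.013
slide(old axes) -0.142 0.005 0.0 spin 0.0
   (new axes) -0.142 0.005
```

step_arm([
  [-0.0066, 0.0032, 0.03],
  [0, 0, 0.035],
  [0, 0, 0.02],
  [0, 0, 0.011],
  [0, 0, 0],
  [0.003, -0.009, 0],
  [0.003, -0.009, 0],
  [0.003, -0.009, 0],
  [0.003, -0.009, 0],
  [0, 0, 0],
], spin=[0, 0, 0, 0, 0, 0, 0, 0, 0, 0])

```text
t: 12.35
ee_pos: [0.4269, 0.1915, 0.0247]
ee_rot: [-0.0, 0.579, 0.815, -0.0]
contact_force: [1.3, 0.5, 0.9]
grip_width: 0.0004
finger_force: 0.2
```

step_arm([
  [-0.011, -0.004, 0],
  [-0.02, -0.006, 0],
  [-0.02, -0.006, 0],
  [-0.02, -0.006, 0],
  [-0.02, -0.006, 0],
  [-0.02, -0.006, 0],
  [-0.02, -0.006, 0],
  [-0.02, -0.006, 0],
  [-0.017, -0.005, 0],
], spin=[0, 0, 0, 0, 0, 0, 0, 0, 0])

```text
t: 13.25
ee_pos: [0.4356, 0.0139, 0.0243]
ee_rot: [0.0, 0.58, 0.815, -0.0]
contact_force: [-0.1, 0.5, 0.8]
grip_width: -0.0
finger_force: 0.5
```

```bash
cat > bowl.py <<'E'
from h import *
import sys
s=get_state();p=s['ee_pos'];print(s['t'],p,w2t(p),s['contact_force'])
for n in sys.argv[1:]:
    c=cap(n);P=pts(c)
    m=(abs(P[...,0]-p[0])<.08)&(abs(P[...,1]-p[1])<.08)&(P[...,2]>.036)&(P[...,2]<.052)&(c['img'].min(2)>100)
    k=P[m];A=np.c_[2*k[:,:2],np.ones(len(k))];r=np.linalg.lstsq(A,(k[:,:2]**2).sum(1),rcond=None)[0];print(n,len(k),r[:2],w2t(r[:2]),np.sqrt(r[2]+r[0]**2+r[1]**2),k[:,2].min(),k[:,2].max())
E
python3 bowl.py side
python3 - <<'E'
from h import *
go([(*t2w(-180,30),.024,19.2),(*t2w(-100,40),.029,19.2),(*t2w(54,43),.029,19.2)])
E
```

```text
13.25 [0.43563466 0.01393441 0.02434747] [-365.03089789   48.37175656] [-0.11085454  0.47690204  0.77722831]
side 142 [0.43067995 0.03344732] [-385.08786371   50.1097954 ] 0.0471853863559623 0.0361021552602576 0.04702396004454303
now [0.4355 0.011  0.0244] head 18.9 t 13.3
slide(old axes) -0.1823 -0.0164 0.0004 spin -0.3
   (new axes) -0.1823 -0.0173
slide(old axes) -0.08 0.01 -0.005 spin 0.0
   (new axes) -0.08 0.01
slide(old axes) -0.154 0.003 0.0 spin 0.0
   (new axes) -0.154 0.003
```

step_arm([
  [-0.016, -0.0017, 0],
  [-0.0207, -0.002, 0],
  [-0.0207, -0.002, 0],
  [-0.0207, -0.002, 0],
  [-0.0207, -0.002, 0],
  [-0.0207, -0.002, 0],
  [-0.0207, -0.002, 0],
  [-0.0207, -0.002, 0],
  [-0.0207, -0.002, 0],
], spin=[0, 0, 0, 0, 0, 0, 0, 0, 0])

```text
t: 14.2
ee_pos: [0.4784, -0.1623, 0.0242]
ee_rot: [-0.0, 0.579, 0.815, -0.0]
contact_force: [-0.9, 0.9, 0.7]
grip_width: -0.0001
finger_force: 0.5
```

step_arm([
  [-0.02, 0.0025, -0.001],
  [-0.02, 0.0025, -0.002],
  [-0.02, 0.0025, -0.002],
  [-0.02, 0.0025, 0],
  [-0.019, 0.0004, 0],
  [-0.019, 0.0004, 0],
  [-0.019, 0.0004, 0],
  [-0.019, 0.0004, 0],
  [-0.019, 0.0004, 0],
  [-0.019, 0.0004, 0],
], spin=[0, 0, 0, 0, 0, 0, 0, 0, 0, 0])

```text
t: 15.2
ee_pos: [0.5538, -0.3416, 0.029]
ee_rot: [-0.0, 0.579, 0.815, -0.0]
contact_force: [-0.5, -0.4, -0.1]
grip_width: -0.0003
finger_force: 0.0
```

step_arm([
  [-0.015, 0.0004, 0],
  [-0.012, 0, 0],
  [-0.006, 0, 0],
  [0, 0, 0],
], spin=[0, 0, 0, 0])

```text
t: 15.6
ee_pos: [0.5652, -0.3724, 0.0291]
ee_rot: [-0.0, 0.58, 0.815, -0.0]
contact_force: [-0.2, 0.1, -1.3]
grip_width: -0.0001
finger_force: 0.0
```

```bash
python3 bowl.py scene side wrist
```

```text
15.6 [ 0.56515076 -0.37237233  0.02910415] [42.3815898  43.64030283] [-0.18311565  0.11018508 -1.25104756]
scene 22 [ 0.61472884 -0.43746688] [120.15992409  69.05324434] 0.026513750470973315 0.03647127967287806 0.051957904771923906Traceback (most recent call last):
  File "bowl.py", line 7, in <module>
    k=P[m];A=np.c_[2*k[:,:2],np.ones(len(k))];r=np.linalg.lstsq(A,(k[:,:2]**2).sum(1),rcond=None)[0];print(n,len(k),r[:2],w2t(r[:2]),np.sqrt(r[2]+r[0]**2+r[1]**2),k[:,2].min(),k[:,2].max())
                                                                                                                                                                   ~~~~~~~~~~^^
    return umr_minimum(a, axis, None, out, keepdims, initial, where)
ValueError: zero-size array to reduction operation minimum which has no identity
```

```bash
python3 - <<'E'
from h import *
a=dict(np.load('side.npz'))['img'][120:280,180:360];b=dict(np.load('scene.npz'))['img'][170:280,280:460]
im=np.vstack([cv2.resize(a,(640,330)),cv2.resize(b,(640,270))][::1]);cv2.imwrite('pics/m3.png',im)
E
```

```text
(no output)
```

View pics/m3.png

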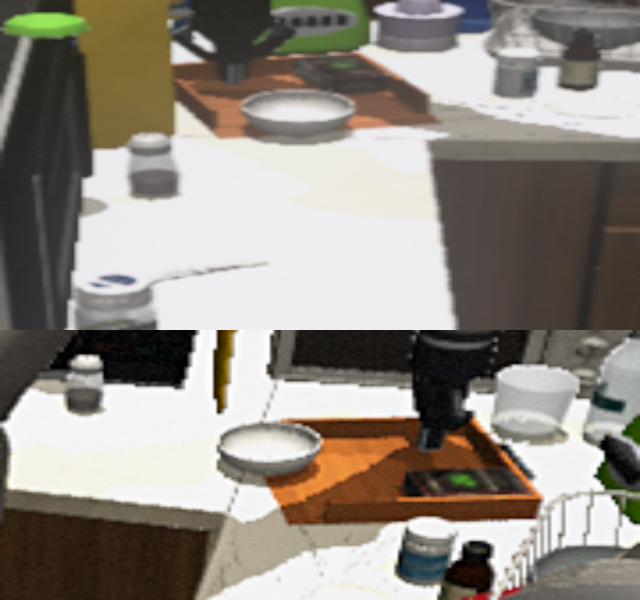

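The bowl stopped with its front on the slope at (298,112) in the upper panel, and the finger slid over its rim. The carton looks home. I'll lift out, measure the bowl and retry.

step_arm([
  [0, 0, -0.02],
  [0.02, 0, -0.03],
  [0.03, 0, -0.03],
  [0.03, 0, 0],
  [0, 0, 0],
], spin=[0, 0, 0, 0, 0])

```text
t: 16.2
ee_pos: [0.5389, -0.2904, 0.1101]
ee_rot: [-0.001, 0.577, 0.817, 0.001]
contact_force: [0.1, 1.3, -0.8]
grip_width: 0.0001
finger_force: 0.0
```

```bash
python3 - <<'E'
from h import *
for n in('wrist','side','scene'):
    c=cap(n);P=pts(c);L=(P[...,:2]-T0)@np.array([EX,EY]).T*1000
    m=(L[...,0]>-210)&(L[...,0]<-40)&(abs(L[...,1]-40)<90)&(P[...,2]>.010)&(P[...,2]<.06)&(cv2.cvtColor(c['img'],cv2.COLOR_BGR2HSV)[...,1]<60)&(c['img'].max(2)>90)
    k=L[m];z=P[m][:,2]
    if len(k)<20: print(n,len(k));continue
    top=z>np.percentile(z,99)-.006;kk=k[top]
    A=np.c_[2*kk,np.ones(len(kk))];r=np.linalg.lstsq(A,(kk**2).sum(1),rcond=None)[0]
    B=np.c_[kk,np.ones(len(kk))];pl=np.linalg.lstsq(B,z[top]*1000,rcond=None)[0]
    print(n,len(kk),r[:2],np.sqrt(r[2]+r[:2]@r[:2]),'rim z',z[top].min(),z[top].max(),'plane',pl)
    if n=='wrist':  # inner profile along radius
        rr=np.hypot(*(k-r[:2]).T)
        for a in range(0,52,5):
            q=(rr>=a)&(rr<a+5)
            if q.sum(): print(a,(np.median(z[q])*1000).round(1))
go([(*t2w(-60,40),.12,19.2)])
E
```

```text
wrist 1369 [-122.17587617   32.13761104] 48.443808234885765 rim z 0.04425192292690596 0.052068406920435295 plane [ 8.05216109e-02 -1.04615848e-02  5.61756518e+01]
0 10.4
5 10.5
10 10.6
15 10.7
20 11.5
25 13.1
30 15.4
35 19.2
40 25.9
45 41.7
50 47.2
side 53 [-124.59175613   30.94507916] 47.6085988286049 rim z 0.042620764661863604 0.05008618504491886 plane [2.83775629e-02 6.50418148e-03 4.80243535e+01]
scene 60 [-122.45186324   29.26204561] 48.64755867437033 rim z 0.043239818033605285 0.05233333691793412 plane [ 4.40531711e-02 -6.12840300e-04  5.07686700e+01]
now [ 0.539  -0.2959  0.1092] head 19.2 t 16.35
slide(old axes) 0.0216 -0.0041 -0.0108 spin 0.0
   (new axes) 0.0216 -0.0041
```

step_arm([
  [0.035, -0.007, 0],
  [0.0336, -0.006, 0],
  [0, 0, 0.03],
  [0, 0, 0.025],
  [0, 0, 0.013],
  [-0.008, 0, 0],
  [-0.008, 0, 0],
  [-0.008, 0.001, 0],
  [-0.008, 0.001, 0],
  [-0.008, 0.001, -0.001],
], spin=[0, 0, 0, 0, 0, 0, 0, 0, 0, 0])

```text
t: 17.35
ee_pos: [0.521, -0.2734, 0.043]
ee_rot: [0.001, 0.579, 0.815, 0.0]
contact_force: [0.4, 0.6, 0.1]
grip_width: 0.0004
finger_force: 0.3
```

step_arm([
  [-0.008, 0.001, -0.001],
  [-0.008, 0.001, 0],
  [-0.008, 0.001, 0],
  [-0.008, 0.001, 0],
], spin=[0, 0, 0, 0])

```text
t: 17.75
ee_pos: [0.5349, -0.3018, 0.0433]
ee_rot: [-0.0, 0.579, 0.815, 0.0]
contact_force: [0.1, 0.9, 0.4]
grip_width: 0.0
finger_force: 0.3
```

```bash
cat > bw.py <<'E'
from h import *
import sys
s=get_state();print(s['t'],w2t(s['ee_pos']),s['ee_pos'][2],s['contact_force'])
for n in sys.argv[1:]:
    c=cap(n);P=pts(c);L=(P[...,:2]-T0)@np.array([EX,EY]).T*1000
    m=(L[...,0]>-210)&(L[...,0]<94)&(L[...,1]>-30)&(L[...,1]<97)&(P[...,2]>.010)&(P[...,2]<.056)&(cv2.cvtColor(c['img'],cv2.COLOR_BGR2HSV)[...,1]<60)&(c['img'].max(2)>90)
    k=L[m];z=P[m][:,2]
    if len(k)<20: print(n,len(k));continue
    top=z>np.percentile(z,98)-.006;kk=k[top]
    A=np.c_[2*kk,np.ones(len(kk))];r=np.linalg.lstsq(A,(kk**2).sum(1),rcond=None)[0]
    print(n,len(kk),r[:2],np.sqrt(r[2]+r[:2]@r[:2]),'rim z',z[top].min(),z[top].max())
E
python3 bw.py scene side
```

```text
17.75 [-34.26481473  38.25993266] 0.043273913695964894 [0.06586939 0.85895748 0.40711244]
scene 70 [-63.085109    37.17813023] 48.00389136001222 rim z 0.045996548645079044 0.0549836660720669
side 84 [-63.30627761  39.75058232] 47.864712639965006 rim z 0.04235094103619663 0.0504335066084773
```

step_arm([
  [-0.01, 0.0005, 0],
  [-0.01, 0.0005, 0],
  [-0.011, 0.0005, 0],
  [-0.011, 0.0005, 0],
  [-0.011, 0.0005, 0],
  [-0.011, 0.0005, 0],
  [-0.011, 0.0005, 0],
  [-0.01, 0.0005, 0],
  [-0.009, 0, 0],
  [-0.006, 0, 0],
], spin=[0, 0, 0, 0, 0, 0, 0, 0, 0, 0])

```text
t: 18.85
ee_pos: [0.5714, -0.3953, 0.0433]
ee_rot: [0.0, 0.579, 0.815, -0.0]
contact_force: [-0.3, 0.6, -0.1]
grip_width: 0.0002
finger_force: 0.0
```

```bash
python3 bw.py scene side
```

```text
18.85 [66.10755882 41.99163964] 0.043257891570427184 [-0.34671241  0.56253608 -0.10072427]
scene 82 [-62.91591537  38.98522936] 48.53136638161296 rim z 0.04418584738425061 0.05304669129587553
side 86 [-44.51132751  44.34800091] 58.88890939809179 rim z 0.0432602200010066 0.05175615838103171
```

step_arm([
  [0, 0, -0.03],
  [0.02, 0, -0.03],
  [0.047, -0.003, 0],
  [0.047, 0, 0],
  [0, 0, 0.03],
  [0, 0, 0.03],
  [0, 0, 0.009],
  [-0.006, 0, 0],
  [-0.006, 0, 0],
  [-0.006, 0, 0],
], spin=[0, 0, 0, 0, 0, 0, 0, 0, 0, 0])

```text
t: 19.95
ee_pos: [0.5378, -0.3061, 0.0357]
ee_rot: [0.001, 0.58, 0.815, 0.0]
contact_force: [0.5, 0.5, -0.3]
grip_width: -0.0002
finger_force: 0.2
```

step_arm([
  [-0.006, 0, 0],
  [-0.006, 0, 0],
  [-0.006, 0, 0],
  [-0.006, 0, 0],
  [0, 0, 0],
], spin=[0, 0, 0, 0, 0])

```text
t: 20.45
ee_pos: [0.5449, -0.3286, 0.0345]
ee_rot: [0.0, 0.58, 0.815, -0.0]
contact_force: [0.2, 0.3, 1.2]
grip_width: -0.0002
finger_force: 0.5
```

```bash
python3 bw.py scene side
```

```text
20.45 [-5.57018002 38.93583916] 0.03445252589492815 [0.15081304 0.28214722 1.2051304 ]
scene 63 [-27.59692739  40.39438186] 47.52490619161833 rim z 0.04615108770733541 0.05476197614466811
side 70 [-32.9756402  41.5341028] 45.253692944072206 rim z 0.04387006147388718 0.05323119290270387
```

step_arm([
  [-0.006, 0, 0],
  [-0.006, 0, 0],
  [-0.006, 0, 0],
  [-0.006, 0, 0],
  [-0.006, 0, 0],
  [-0.006, 0, 0],
  [-0.006, 0, 0],
  [-0.006, 0, 0],
  [-0.006, 0, 0],
  [-0.006, 0, 0],
], spin=[0, 0, 0, 0, 0, 0, 0, 0, 0, 0])

```text
t: 21.55
ee_pos: [0.5646, -0.3845, 0.0343]
ee_rot: [0.0, 0.579, 0.815, 0.0]
contact_force: [-0.3, 1.3, 0.6]
grip_width: 0.0001
finger_force: 0.4
```

```bash
python3 bw.py scene side
```

```text
21.55 [53.65153376 39.13236954] 0.03431028833282374 [-0.34194114  1.25698664  0.56250209]
scene 55 [32.70428228 39.68337904] 48.37775729324183 rim z 0.04712633863479011 0.05516323793348483
side 70 [27.85820486 41.41076461] 45.40381706675704 rim z 0.04444081369919978 0.05360054468117491
```

step_arm([
  [0.01, 0, 0],
  [0.006, 0, -0.03],
  [0, 0, -0.03],
  [0, 0, -0.03],
], spin=[0, 0, 0, 0])

```text
t: 22.05
ee_pos: [0.5588, -0.3673, 0.1249]
ee_rot: [-0.001, 0.579, 0.815, 0.0]
contact_force: [1.0, -0.8, -0.5]
grip_width: 0.0003
finger_force: 0.0
```

```bash
python3 bw.py scene; python3 - <<'E'
from h import *
for n in('side','scene'):
    c=cap(n);P=pts(c);hsv=cv2.cvtColor(c['img'],cv2.COLOR_BGR2HSV)
    m=(hsv[...,0]<15)&(hsv[...,1]>80)&(P[...,0]>.4)&(P[...,0]<.52)&(P[...,1]>.32)&(P[...,1]<.45)&(P[...,2]>-.005)&(P[...,2]<.04)
    k=P[m];lo=k[:,2]<.012;t=k[k[:,2]>.022]
    print(n,len(k),k.min(0),k.max(0),'top',t.mean(0),cv2.minEnclosingCircle(t[:,:2].astype(np.float32)))
    if n=='side':
        m=(P[...,0]>.44)&(P[...,0]<.62)&(P[...,1]>.1)&(P[...,1]<.3)&(P[...,2]>.004)&(P[...,2]<.02);k=P[m];print('spoon',k[k[:,0].argmin()],k[k[:,1].argmin()],k.mean(0))
go([(.455,.385,.12,10)])
E
```

```text
22.05 [35.46561934 39.33762083] 0.1249379534573776 [ 0.95039208 -0.78548363 -0.45125706]
scene 91 [31.14210264 40.62181464] 48.60771135193962 rim z 0.04297560501803314 0.0524809903295126
side 231 [0.42902109 0.34602848 0.01929163] [0.47518898 0.39232093 0.02711607] top [0.45254164 0.37087556 0.02424883] ((0.45196282863616943, 0.37042301893234253), 0.02368438057601452)
spoon [0.52339725 0.16374032 0.00413842] [0.6092892  0.11658775 0.00403953] [0.56246379 0.18854473 0.00717424]
scene 163 [ 0.41982557  0.33395455 -0.00071396] [0.50640258 0.40938594 0.03006918] top [0.44912211 0.36489873 0.02554952] ((0.44813069701194763, 0.3642045557498932), 0.028085118159651756)
now [ 0.5604 -0.3687  0.1268] head 19.2 t 22.2
slide(old axes) 0.7464 0.1488 0.0068 spin 9.2
   (new axes) 0.7606 0.027
```

step_arm([
  [0.0457, 0.0087, 0],
  [0.0457, 0.0087, 0],
  [0.0457, 0.0087, 0],
  [0.0457, 0.0087, 0],
  [0.0457, 0.0087, 0],
  [0.0457, 0.0087, 0],
  [0.0457, 0.0087, 0],
  [0.0457, 0.0087, 0],
  [0.0457, 0.0087, 0],
  [0.0457, 0.0087, 0],
], spin=[0, 0, 0, 0, 0, 0, 0, 0, 0, 0], gripper=-1)

```text
t: 23.2
ee_pos: [0.4891, 0.0932, 0.1234]
ee_rot: [-0.001, 0.579, 0.815, -0.001]
contact_force: [1.3, 0.4, 0.2]
grip_width: 0.0854
finger_force: 0.0
```

step_arm([
  [0.0457, 0.0087, 0],
  [0.0457, 0.0087, 0],
  [0.0457, 0.0087, 0],
  [0.0457, 0.0087, 0],
  [0.0457, 0.0087, 0],
  [0.0457, 0.0087, 0],
  [0, 0, 0],
  [0, 0, 0],
], spin=[0, 0, 0, 0, 0, 0, 0, 0])

```text
t: 24.0
ee_pos: [0.4483, 0.3681, 0.123]
ee_rot: [-0.0, 0.578, 0.816, -0.001]
contact_force: [0.9, -1.6, -0.7]
grip_width: 0.0856
finger_force: 0.0
```

```bash
python3 - <<'E'
from h import *
c=cap('wrist');P=pts(c);hsv=cv2.cvtColor(c['img'],cv2.COLOR_BGR2HSV)
m=(hsv[...,0]<15)&(hsv[...,1]>80)&(P[...,0]>.4)&(P[...,0]<.52)&(P[...,1]>.30)&(P[...,1]<.45)&(P[...,2]>-.005)&(P[...,2]<.04)
k=P[m];t=k[k[:,2]>.024];print(len(k),k.min(0),k.max(0),cv2.minEnclosingCircle(t[:,:2].astype(np.float32)))
cv2.imwrite('pics/w5.png',c['img'])
z=.014
go([(.451,.368,.12,19.2)])
E
```

```text
3925 [ 0.42313577  0.33966872 -0.00066164] [0.4853184  0.39677494 0.02874943] ((0.45516496896743774, 0.36591067910194397), 0.02573460154235363)
now [0.4492 0.3664 0.1231] head 19.2 t 24.05
slide(old axes) 0.0009 0.0022 0.0031 spin 0.0
   (new axes) 0.0009 0.0022
```

View pics/w5.png

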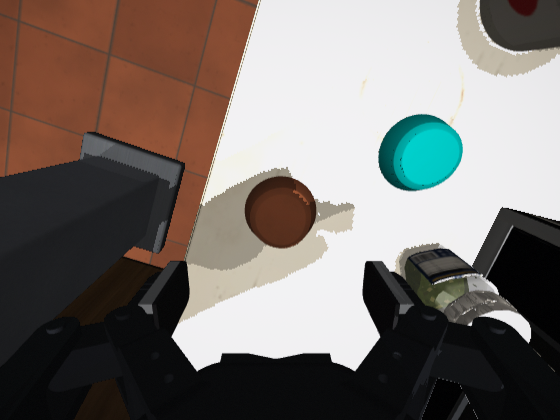

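The wrist view shows the brown saucer at (281,212), nearly centred between the jaws, with the turquoise one at (420,152) well clear. I'll lower and close.

step_arm([
  [-0.001, 0.004, 0.03],
  [0, 0, 0.035],
  [0, 0, 0.025],
  [0, 0, 0.012],
  [0, 0, 0.007],
  [0, 0, 0],
], spin=[0, 0, 0, 0, 0, 0])

```text
t: 24.65
ee_pos: [0.4544, 0.3669, 0.0151]
ee_rot: [0.0, 0.58, 0.815, -0.0]
contact_force: [0.4, 0.5, 0.9]
grip_width: 0.0853
finger_force: 0.0
```

step_arm([
  [0, 0, 0],
  [0, 0, 0],
  [0, 0, 0],
  [0, 0, 0],
  [0, 0, 0],
  [0, 0, 0],
], spin=[0, 0, 0, 0, 0, 0], gripper=1, grip_force=20)

```text
t: 25.25
ee_pos: [0.4536, 0.3679, 0.0168]
ee_rot: [-0.0, 0.579, 0.815, -0.0]
contact_force: [-3.8, -2.7, 9.7]
grip_width: 0.0552
finger_force: 19.6
```

```bash
python3 - <<'E'
from h import *
z=get_state()['ee_pos'][2]
go([(.44,.15,z,19.2),(*t2w(-190,-15),z,19.2),(*t2w(-110,-20),z+.005,19.2),(*t2w(-50,-22),z+.005,19.2)])
E
```

```text
now [0.4536 0.3679 0.0168] head 19.2 t 25.25
slide(old axes) -0.2013 -0.0845 0.0 spin 0.0
   (new axes) -0.2013 -0.0845
slide(old axes) -0.3021 -0.1122 0.0 spin 0.0
   (new axes) -0.3021 -0.1122
slide(old axes) -0.08 -0.005 -0.005 spin 0.0
   (new axes) -0.08 -0.005
slide(old axes) -0.06 -0.002 0.0 spin 0.0
   (new axes) -0.06 -0.002
```

step_arm([
  [-0.014, -0.006, -0.001],
  [-0.0205, -0.0087, 0],
  [-0.0205, -0.0087, 0],
  [-0.0205, -0.0087, 0],
  [-0.0205, -0.0087, 0],
  [-0.0205, -0.0087, 0],
  [-0.0205, -0.0087, 0],
  [-0.0205, -0.0087, 0],
  [-0.0205, -0.0087, 0],
  [-0.0205, -0.0087, 0],
], spin=[0, 0, 0, 0, 0, 0, 0, 0, 0, 0])

```text
t: 26.25
ee_pos: [0.4407, 0.1519, 0.0172]
ee_rot: [0.001, 0.579, 0.815, 0.001]
contact_force: [0.5, 1.2, 1.2]
grip_width: 0.0551
finger_force: 20.1
```

step_arm([
  [-0.0216, -0.008, 0],
  [-0.0216, -0.008, 0],
  [-0.0216, -0.008, 0],
  [-0.0216, -0.008, 0],
  [-0.0216, -0.008, 0],
  [-0.0216, -0.008, 0],
  [-0.0216, -0.008, 0],
  [-0.0216, -0.008, 0],
  [-0.0216, -0.008, 0],
  [-0.0216, -0.008, 0],
], spin=[0, 0, 0, 0, 0, 0, 0, 0, 0, 0])

```text
t: 27.25
ee_pos: [0.4359, -0.0787, 0.0172]
ee_rot: [0.001, 0.579, 0.815, 0.001]
contact_force: [1.1, 2.0, 2.6]
grip_width: 0.0549
finger_force: 20.3
```

```bash
python3 - <<'E'
from h import *
s=get_state();z=s['ee_pos'][2];print(s['grip_width'],s['contact_force'],w2t(s['ee_pos']))
go([(*t2w(-190,-15),z,19.2),(*t2w(-110,-20),z+.005,19.2),(*t2w(-50,-22),z+.005,19.2)])
E
```

```text
0.05492576522247771 [1.12547765 2.01264761 2.61321802] [-277.43928484   18.19843588]
now [ 0.4359 -0.0787  0.0172] head 19.2 t 27.25
slide(old axes) -0.0874 -0.0332 0.0 spin -0.0
   (new axes) -0.0874 -0.0332
slide(old axes) -0.08 -0.005 -0.005 spin 0.0
   (new axes) -0.08 -0.005
slide(old axes) -0.06 -0.002 0.0 spin 0.0
   (new axes) -0.06 -0.002
```

step_arm([
  [-0.0218, -0.0083, 0],
  [-0.0218, -0.0083, 0],
  [-0.0218, -0.0083, 0],
  [-0.0218, -0.0083, 0],
  [-0.016, -0.001, 0],
  [-0.016, -0.001, -0.001],
  [-0.016, -0.001, -0.0015],
  [-0.016, -0.001, -0.0015],
  [-0.016, -0.001, -0.001],
  [-0.015, -0.001, 0],
], spin=[0, 0, 0, 0, 0, 0, 0, 0, 0, 0])

```text
t: 28.25
ee_pos: [0.4588, -0.264, 0.0214]
ee_rot: [0.0, 0.579, 0.815, 0.0]
contact_force: [0.1, 0.2, -0.3]
grip_width: 0.0551
finger_force: 19.6
```

step_arm([
  [-0.016, -0.001, 0],
  [-0.016, 0, 0],
  [-0.01, 0, 0],
  [0, 0, 0],
], spin=[0, 0, 0, 0])

```text
t: 28.65
ee_pos: [0.4717, -0.3045, 0.0213]
ee_rot: [0.001, 0.58, 0.815, -0.0]
contact_force: [0.4, -0.6, 1.7]
grip_width: 0.0551
finger_force: 20.0
```

```bash
cat > sc.py <<'E'
from h import *
s=get_state();print(s['t'],w2t(s['ee_pos']),s['ee_pos'][2],s['grip_width'],s['contact_force'])
E
python3 sc.py; python3 - <<'E'
from h import *
a=cap('side')['img'][120:280,180:360];b=cap('scene')['img'][170:280,280:460]
cv2.imwrite('pics/m6.png',np.vstack([cv2.resize(a,(640,330)),cv2.resize(b,(640,270))]))
E
```

```text
28.65 [-52.40586246 -22.31565759] 0.02125566761427336 0.055081071921255435 [ 0.43896815 -0.56522422  1.65397457]
```

View pics/m6.png

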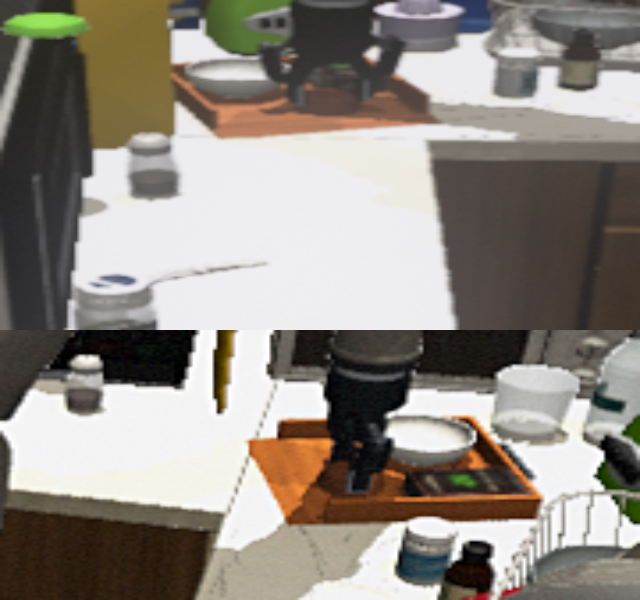

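The saucer is held on the tray floor at (330,95) in the upper panel, and the bowl is behind it at the left. I'll release and lift.

step_arm([
  [0, 0, 0],
  [0, 0, 0],
  [0, 0, 0],
  [0, 0, 0],
  [0, 0, 0],
  [0, 0, -0.02],
  [0, 0, -0.04],
  [0, 0, -0.04],
  [0, 0, -0.04],
  [0.03, 0, 0],
], spin=[0, 0, 0, 0, 0, 0, 0, 0, 0, 0], gripper=-1)

```text
t: 29.75
ee_pos: [0.4652, -0.279, 0.1671]
ee_rot: [0.006, 0.581, 0.814, 0.0]
contact_force: [1.4, 0.0, -0.2]
grip_width: 0.0853
finger_force: 0.0
```

step_arm([
  [0.04, 0, -0.02],
  [0.04, 0, -0.02],
  [0.04, 0, -0.02],
  [0, 0, 0],
  [0, 0, 0],
], spin=[0, 0, 0, 0, 0])

```text
t: 30.25
ee_pos: [0.422, -0.1606, 0.2219]
ee_rot: [0.001, 0.579, 0.816, 0.0]
contact_force: [0.7, -0.6, -0.4]
grip_width: 0.0852
finger_force: 0.0
```

```bash
python3 bw.py scene side; python3 chk.py scene side;  python3 - <<'E'
from h import *
for n in('scene','side'):
    c=dict(np.load(n+'.npz'));P=pts(c);L=(P[...,:2]-T0)@np.array([EX,EY]).T*1000
    m=(L[...,0]>-100)&(L[...,0]<-12)&(L[...,1]>-80)&(L[...,1]<25)&(P[...,2]>.025)&(P[...,2]<.04)
    k=L[m].astype(np.float32);print(n,'saucer',len(k),cv2.minEnclosingCircle(k),np.ptp(P[m][:,2]))
    # carton top by height
    m=(L[...,0]>-12)&(L[...,0]<93)&(L[...,1]>-97)&(L[...,1]<-22)&(P[...,2]>.0365)&(P[...,2]<.0415)&(c['img'].max(2)<110)
    k=L[m].astype(np.float32);print('carton',len(k),np.percentile(k,[1,99],axis=0),cv2.minAreaRect(k))
s=cap('side')['img'][120:280,180:360];b=cap('scene')['img'][170:280,280:460]
cv2.imwrite('pics/m7.png',np.vstack([cv2.resize(s,(640,330)),cv2.resize(b,(640,270))]))
E
```

```text
30.25 [-204.70833387  -21.87443074] 0.22193285680577188 [ 0.67905845 -0.64106493 -0.3782865 ]
scene 97 [30.7280397  40.93408747] 48.82447873125379 rim z 0.04269974072286534 0.05082172238876741
side 100 [29.36408007 42.12012651] 48.257433563760465 rim z 0.040342599273317785 0.04805651849583957
30.35 [-203.58514287  -22.54876116] [ 0.33817656 -0.18502895  0.15756671]
scene 381
[-13.387585 -96.96513 ] [91.97426 18.16975] ((40.39034652709961, -38.98030471801758), (100.30725860595703, 120.6278076171875), 3.8474159240722656)
side 196
[-25.34849 -96.74475] [91.42031  19.687784] ((32.42879867553711, -38.752681732177734), (117.57291412353516, 115.18944549560547), 1.0058985948562622)
scene saucer 107 ((-40.31617736816406, -10.894493103027344), 44.8082389831543) 0.010575597842249252
carton 156 [[ -5.65778441 -96.50729599]
 [ 88.3282589  -36.84458923]] ((41.073429107666016, -65.85040283203125), (61.755332946777344, 95.44161987304688), 89.62350463867188)
side saucer 75 ((-34.737239837646484, -29.062801361083984), 52.99477767944336) 0.013496592967675875
carton 34 [[-10.41085148 -90.75938072]
 [ 69.42931366 -37.28665115]] ((30.50579261779785, -62.09248733520508), (83.77725982666016, 49.93515396118164), 13.42674732208252)
```

View pics/m7.png

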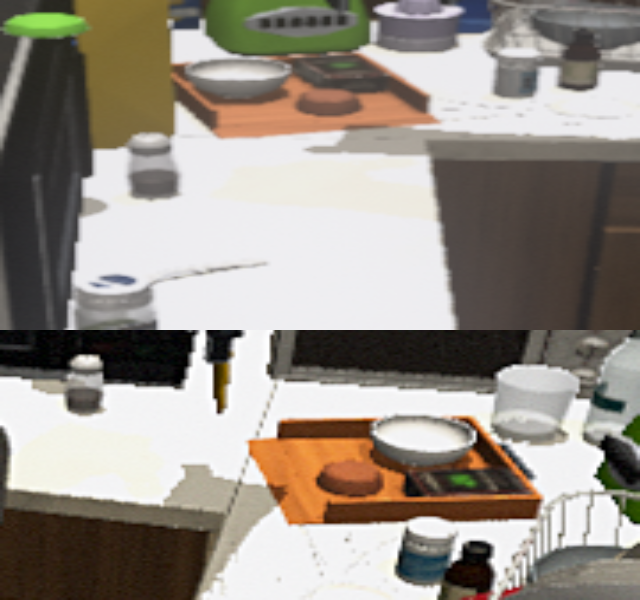

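Final view: the carton is in the far right corner at (345,70), the bowl beside it at (237,75) and the saucer flat at (330,100), all on the tray floor. Nothing else has been disturbed, so I'm handing in.

```bash
python3 -c "
from plant import sign_off
print(sign_off())"
```

```text
the job is handed in; nothing more can be done
None
```

I handed the job in at about 30 s with the carton, bowl and saucer all resting in the tray by my measurements; the sign-off returned no verdict. The carton is in the far right corner, centred about 41–44 mm along and −65 mm across. The bowl (about 31, 41 mm) and saucer (about −52, −22 mm) sit beside it, and I saw no bystander moved. The bowl slipped off the fingers twice before it went in, and I moved the carton and saucer by gripping them, with the carton riding up to a few millimetres off the surface at times.

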